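# Set the folding mirror's leaf square

## Task

On the smoked glass shelf stands a wooden folding mirror, the taller of the two folding frames. Swing its free leaf on its stiff hinge until the two leaves stand at a right angle (90 degrees) to each other, let go and see that it stays there. Leave the leaf of the smaller folding picture frame as it is.

Things in the scene. Friction and masses are not known exactly. Their poses are not given: they have to be found in the camera images.
- mirror_leaf (a joint): Opening angle between the folding mirror's two leaves, rad: 0 = shut like a book, 1.571 = right angle, 3.14 = opened flat. It starts too far open (2.0 to 2.75). The upright hinge is stiff: the leaf stays where it is left; about 2 N at its outer end moves it. Seen from above, opening turns the free leaf anticlockwise about the hinge, closing clockwise.
- mirror_grip (a point): On the mirror's free leaf: mid-thickness, 12 mm below its top edge, 95 mm out from the hinge axis and 8 mm to +y of it. The leaf is an upright wood panel 120 mm long, 160 high, 14 thick, mirror glass on its inner (-y) face; top edge 204 mm above the work surface, held by the hinge alone. Frame: x along the leaf away from the hinge, y across it, z up. Only the fixed leaf is as tall.
- mirror_hinge (a point): On the mirror's upright hinge axis, at the height of mirror_grip. It belongs to the fixed leaf (140 mm long, 160 high, 14 thick), which runs from here along -y of this frame and stands on a dark steel foot fixed to the shelf; its mirror side looks along +x of this frame; z up.
- picture_grip (a point): On the free leaf of the smaller folding picture frame (a bystander): 12 mm below its top edge, 60 mm out from its hinge. Two wood leaves, each 85 mm long, 100 high, 12 thick, pale pictures inside; top 144 mm above the work surface. Its foot is fixed to the shelf, its hinge stiff too. Frame: x along the leaf away from its hinge, z up.

How it is judged:
At the end, for the whole second after the job is handed in: The mirror's two leaves stand at 90 degrees to each other, within 10 degrees either way, and the free leaf stays there at rest, let go (value of joint mirror_leaf between 1.396 and 1.746 rad and velocity of joint mirror_leaf between -0.03 and 0.03 rad/s); the robot touches nothing.
It fails at once if the free leaf of the smaller picture frame is moved by more than 15 mm (distance of picture_grip from where it was at the start of the episode above 0.015 m).
It also fails if it takes over 38 s, if anything falls off the work surface, if the arm or the gripper's body presses on something with over 40 N, if the wrist force passes 120 N, or if a joint passes its speed limit or range.

## Robot

A 7-joint arm with a two-finger parallel gripper is mounted at the origin on the work surface. World frame = base frame: x ahead of the robot, y to its left, z up, the work surface at z = 0. Lengths are in m, angles in rad, forces in N, time in s.
With the tool pointing down it reaches from about 0.4 to 0.925 m from the base axis. Payload 4.1 kg.
Tool frame: the origin (TCP) lies at the very end of the fingers, on their centre line; the grasp point (between the pads) lies 19 mm behind it; z points along the fingers, y is the direction in which the jaws open and shut (so a half turn about z gives the same grasp; the last joint's range is limited). The gripper opens to 85 mm and grips with 20 to 120 N. Pads are 22 mm wide; open, the fingers measure 114 mm over their backs; the gripper's body (76 mm by 85 mm) begins 54 mm behind the grasp point. The pads swing forward as they close: fully open they stand 13 mm farther back than shut.
Start: joints at [1.168, 0.398, 0.045, 1.537, -0.019, 1.207, -0.051], TCP at [0.194, -0.62, 0.231] pointing down, gripper open.
Joint ranges: [-2.82, 2.82], [-0.49, 2.23], [-1.37, 1.46], [0, 2.46], [-1.36, 4.5], [0.23, 2], [-2.94, 2.94]. Speed limits (rad/s): [2.57, 2.57, 3.14, 3.14, 3.14, 3.14, 3.14].

## Interface

Orientations are given as [roll, pitch, yaw] about the fixed x, y, z axes, in that order (R = Rz(yaw) Ry(pitch) Rx(roll)).
In Python, from rig import r gives the robot as it stands. The module is installed in compiled form; this text tells all that it offers.
- The arm moves only by the tool apply_moves, never from a script. Its arguments are lists of equal length, an entry for each row: "travel": the shift along the world's x, y, z in m, a list of three; "spin": the turn about the world's z in rad. In form: {"travel": [[x, y, z], ...], "spin": [spin, ...]}. A call has 1 to 10 rows; each row shifts and turns the commanded pose from where the row before left it; what a row does not reach is not made up. A row lasts 1/8 s, in which the tool goes at most 62.5 mm and 10.7 degrees, less where a joint would pass 70% of its speed; a pose out of reach is approached as far as the arm can. A call is refused whole if a number of a shift passes 0.0625 or a number of a turn 0.188, either way. A call with a gripper value outside its range is refused whole. "jaw" is the finger opening in m, from 0 to 0.0854, set as the call begins (left out, the last holds). The fingers move at their own pace and stop on an object; "grip_force" is the grip in N (left out, the last holds). Time passes only in rows, so rows that do not move let the fingers close. It gives the time, the measured TCP pose, the force and the opening at its end, in the units of the state.
- r.sense(): the state, without advancing time (a new reading comes with each control period).
- r.read_camera(name): name is "scene" or "top" or "wrist"; returns a dict with "img" (400x640x3 uint8, blue, green, red), "depth" (400x640 float32, m along the optical axis (not along the pixel's ray), 0 where there is no reading), "K" (3x3 intrinsics, pixels), "origin" and "attitude" of the camera in the world; the wrist camera has in their place "T_tool_cam" (4x4, takes a point from camera to tool coordinates, whose origin is the TCP and whose axes are the flange's). Camera axes: x right, y down, z forward; pixel columns grow to the right and rows downward; lengths in m; the calibration is good to about 2 mm. A picture is of the moment at which its call begins: read the wrist's pose just before it.
- r.hand_in(): hands the job in, once; it reports no verdict.
The state is a dict: "time": time; "joint_positions": joint angles; "joint_vel": joint speeds; "joint_torque": joint torques, N m; "tool_pos": TCP position; "ee_rot": TCP orientation; "force": force on the tool from outside, world axes, zero at the start; "moment": the same for the moment, N m; "width": opening from 0.0 (shut) to 1.0 (fully open).
Only numpy, scipy, OpenCV 4.12 (cv2) and the standard library are available. Lean on these libraries where they do the work, as an engineer would, in place of code of your own. Each camera call takes 0.05 s, during which the arm holds its last target. There are 200 camera calls.

## Working session

There is one attempt and no reset: what is moved stays moved. The work goes in short steps, Python scripts to look and compute and a tool call to move; the robot and the scene stay as the last step left them, time stands still between calls to the robot, and variables do not carry over. Pictures are saved under pics/ and viewed, about 8 in all and at most 12, crops included, and the job is handed in when it is done.

Besides the shell and the picture viewer there is one more tool, called in YAML: its name, and indented under it one key for each argument. apply_moves: Moves the arm, as the interface text tells. Its arguments: {"type":"object","properties":{"travel":{"type":"array"},"spin":{"type":"array"},"jaw":{"type":"number"},"grip_force":{"type":"number"}},"required":["travel","spin"]}

```bash
mkdir -p pics; python3 - <<'E'
from rig import r
import cv2,numpy as np
s=r.sense();print(s['time'],s['tool_pos'],s['ee_rot'],s['width'])
for n in("scene","top"):
    c=r.read_camera(n);cv2.imwrite(f"pics/{n}0.png",c["img"]);np.savez(f"{n}0.npz",**c)
    print(n,c["K"].tolist(),c["origin"],c["attitude"])
E
```

```text
0.0 [ 0.19428057 -0.61962452  0.23025159] [-3.13962396e+00  1.48235336e-04  3.03932186e-01] 1.002344240657014
scene [[423.89118514782695, 0.0, 319.06381889286087], [0.0, 423.89118514782695, 194.22525204693525], [0.0, 0.0, 1.0]] [ 1.08843405 -0.29280049  0.62867118] [-2.2389783  -0.01260761  1.16662321]
top [[385.62019823363534, 0.0, 321.2930051541208], [0.0, 385.62019823363534, 199.8406443431815], [0.0, 0.0, 1.0]] [ 0.4007292  -0.04572201  1.00597742] [-3.00535868 -0.02570404 -1.60048695]
```

View pics/scene0.png

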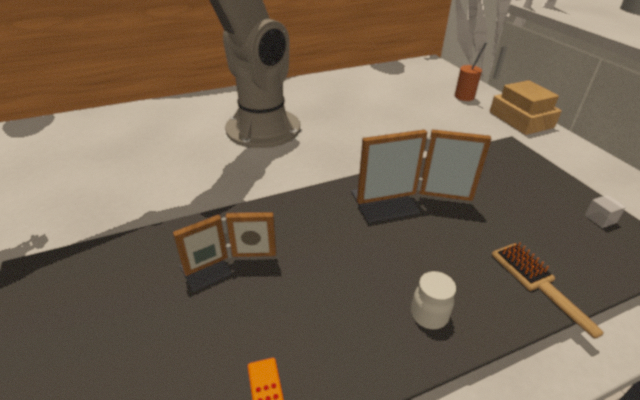

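View pics/top0.png

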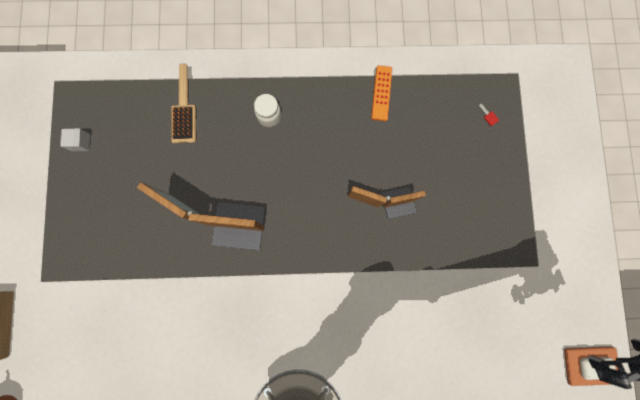

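Top view: the mirror's free leaf runs (188,217)→(138,185) and its fixed leaf (188,217)→(255,224). The picture frame is to the right at about (350–425,195). In this view +x is up and +y is left.

```bash
cat > h.py <<'E'
import numpy as np,cv2
from scipy.spatial.transform import Rotation as R
def cloud(c):
    v,u=np.mgrid[:400,:640];d=c["depth"];K=c["K"]
    p=np.stack([(u-K[0,2])/K[0,0]*d,(v-K[1,2])/K[1,1]*d,d],-1)
    return p@R.from_euler('xyz',c["attitude"]).as_matrix().T+c["origin"]
def line(P):
    vx,vy,x,y=cv2.fitLine(P[:,:2].astype(np.float32),cv2.DIST_HUBER,0,.01,.01).ravel()
    d=np.array([vx,vy]);o=np.array([x,y]);t=(P[:,:2]-o)@d
    return o,d,o+d*t.min(),o+d*t.max()
def angle(c,box_free,box_fix):
    P=cloud(c);out=[]
    for (u0,u1,v0,v1) in(box_free,box_fix):
        q=P[v0:v1,u0:u1].reshape(-1,3);q=q[(abs(q[:,2]-.204)<.007)]
        out.append(line(q));print(len(q),q[:,2].mean(),[np.round(k,4).tolist() for k in out[-1]])
    return out
E
python3 - <<'E'
from h import *
c=dict(np.load("top0.npz"))
a,b=angle(c,(125,187,170,222),(192,275,205,235))
h=np.linalg.solve(np.c_[a[1],-b[1]],b[0]-a[0])
H=a[0]+a[1]*h[0];print("hinge",H)
e=lambda l:max(l[2:],key=lambda p:np.linalg.norm(p-H))-H
f,g=e(a),e(b);print(np.linalg.norm(f),np.linalg.norm(g),np.degrees(np.arctan2(f[1],f[0])),np.degrees(np.arctan2(g[1],g[0])))
print("open",np.degrees((np.arctan2(f[1],f[0])-np.arctan2(g[1],g[0]))))
E
```

```text
394 0.20331344430281212 [[0.5196999907493591, 0.2621000111103058], [0.5702000260353088, 0.8215000033378601], [0.4868, 0.2147], [0.5536, 0.3109]]
436 0.20338779898048492 [[0.4749999940395355, 0.14380000531673431], [0.1324000060558319, 0.9911999702453613], [0.4653, 0.0714], [0.4825, 0.2001]]
hinge [0.4838759  0.21049993]
0.12223191165994174 0.14038284782513058 55.234053859622115 -97.60680836599356
open 152.8408622256157
```

apply_moves:
  travel:
    - [0.045,0.03,0.03]
    - [0.045,0.03,0.03]
    - [0.045,0.04,0]
    - [0.045,0.04,0]
    - [0.045,0.04,0]
    - [0.045,0.04,0]
    - [0.03,0.05,0]
    - [0.03,0.05,0]
    - [0.03,0.05,0]
    - [0.03,0.05,0]
  spin: [0.066,0.066,0.066,0.066,0.066,0.066,0.066,0.066,0.066,0.066]
  jaw: 0
  grip_force: 20

```text
time: 1.35
tool_pos: [0.5849, -0.1987, 0.2909]
ee_rot: [-3.141, 0.0, 0.966]
force: [1.2, -0.8, -0.3]
width: -0.0
```

apply_moves:
  travel:
    - [-0.009,0.057,0]
    - [-0.009,0.057,0]
    - [-0.009,0.057,0]
    - [-0.009,0.057,0]
    - [-0.009,0.057,0]
    - [-0.009,0.057,0]
    - [-0.009,0.057,0]
    - [-0.009,0.057,0]
    - [-0.012,0.055,0]
    - [0,0,0]
  spin: [0,0,0,0,0,0,0,0,0,0]

```text
time: 2.6
tool_pos: [0.497, 0.3167, 0.2911]
ee_rot: [-3.138, -0.001, 0.974]
force: [-0.4, -1.1, 0.4]
width: -0.004
```

apply_moves:
  travel:
    - [0.003,0,-0.04]
    - [0,0,-0.04]
    - [0,0,-0.03]
    - [0,0,-0.025]
    - [0,0,0]
  spin: [0,0,0,0,0]

```text
time: 3.22
tool_pos: [0.5025, 0.3085, 0.1541]
ee_rot: [-3.14, 0.005, 0.963]
force: [0.7, 0.6, 0.7]
width: -0.004
```

```bash
python3 - <<'E'
from h import *
from rig import r
s=r.sense();print(s['tool_pos'],s['force'])
c=r.read_camera("scene");a=r.read_camera("top")
cv2.imwrite("pics/1.png",np.hstack([cv2.resize(c["img"][40:240,300:540],(400,333)),cv2.resize(a["img"][80:280,80:320],(400,333))]))
A=np.array([.4915,.2075])
for th in np.radians([55.2,45,35,25,15,5,-2,-7.6]):
    u=np.array([np.cos(th),np.sin(th)]);n=np.array([-u[1],u[0]])
    print(round(np.degrees(th),1),"tcp",np.round(A+.095*u+(.015+.0145)*n,3),"yaw",round(th,3))
E
```

```text
[0.50249018 0.30854087 0.15413646] [0.65460656 0.58373081 0.72016067]
55.2 tcp [0.521 0.302] yaw 0.963
45.0 tcp [0.538 0.296] yaw 0.785
35.0 tcp [0.552 0.286] yaw 0.611
25.0 tcp [0.565 0.274] yaw 0.436
15.0 tcp [0.576 0.261] yaw 0.262
5.0 tcp [0.584 0.245] yaw 0.087
-2.0 tcp [0.587 0.234] yaw -0.035
-7.6 tcp [0.59  0.224] yaw -0.133
```

View pics/1.png

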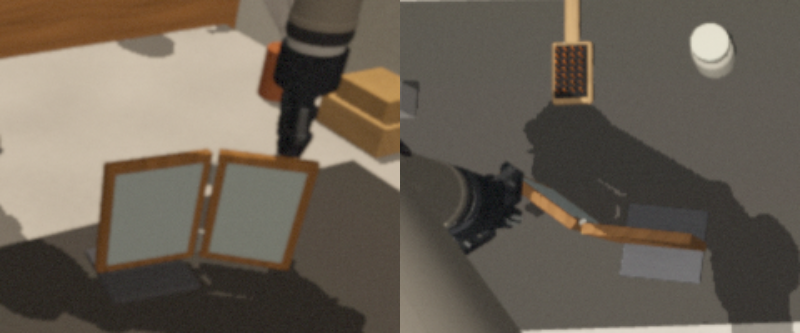

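apply_moves:
  travel:
    - [0.009,-0.003,0]
    - [0.0095,-0.0035,0]
    - [0.0085,-0.003,0]
    - [0.0085,-0.003,0]
    - [0.007,-0.005,0]
    - [0.007,-0.005,0]
    - [0.0065,-0.006,0]
    - [0.0065,-0.006,0]
    - [0.0055,-0.0065,0]
    - [0.0055,-0.0065,0]
  spin: [0,0,-0.089,-0.089,-0.087,-0.087,-0.087,-0.087,-0.087,-0.087]

```text
time: 4.58
tool_pos: [0.5784, 0.2639, 0.1582]
ee_rot: [-3.14, -0.003, 0.261]
force: [-2.0, 1.1, 5.5]
width: -0.001
```

```bash
python3 - <<'E'
from h import *
from rig import r
s=r.sense();print(s['tool_pos'],s['ee_rot'],s['force'])
c=r.read_camera("scene");a=r.read_camera("top")
cv2.imwrite("pics/2.png",np.hstack([cv2.resize(c["img"][40:240,300:540],(400,333)),cv2.resize(a["img"][80:280,80:320],(400,333))]))
E
```

```text
[0.57842497 0.26390181 0.15817241] [-3.14043633e+00 -2.77512085e-03  2.60825072e-01] [-1.96647753  1.13460616  5.51711734]
```

View pics/2.png

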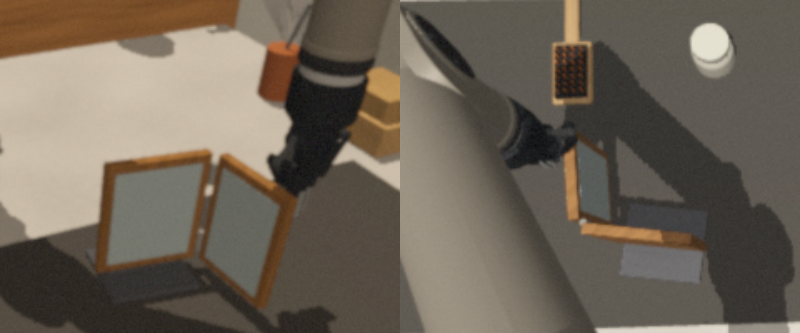

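The leaf follows the push. The force along z is 5.5 N upward, so I'll lift slightly and go on to just short of the target.

apply_moves:
  travel:
    - [0,0,0.012]
    - [0.004,-0.008,0]
    - [0.004,-0.008,0]
    - [0.0015,-0.0055,0]
    - [0.0015,-0.0055,0]
    - [0.001,-0.004,0]
    - [0,0,0]
  spin: [0,-0.087,-0.087,-0.061,-0.061,-0.04,0]

```text
time: 5.55
tool_pos: [0.5892, 0.232, 0.1687]
ee_rot: [3.141, -0.0, -0.072]
force: [-0.0, -0.2, 0.1]
width: 0.002
```

```bash
cat > m.py <<'E'
from h import *
from rig import r
import sys
s=r.sense();print(s['time'],s['tool_pos'],s['ee_rot'],s['force'])
c=r.read_camera("scene");a=r.read_camera("top")
cv2.imwrite(f"pics/{sys.argv[1]}.png",np.hstack([cv2.resize(c["img"][40:240,300:540],(400,333)),cv2.resize(a["img"][80:280,80:320],(400,333))]))
for n,k in(("top",a),("scene",c)):
    P=cloud(k).reshape(-1,3);q=P[(abs(P[:,2]-.202)<.006)]
    hsv=cv2.cvtColor(k["img"],cv2.COLOR_BGR2HSV).reshape(-1,3)[abs(P[:,2]-.202)<.006]
    q=q[(hsv[:,0]<20)&(hsv[:,1]>110)]
    f=q[(q[:,0]>.515)&(q[:,0]<.62)&(q[:,1]>.15)&(q[:,1]<.26)];g=q[(q[:,0]<.5)&(q[:,0]>.45)&(q[:,1]<.185)&(q[:,1]>.06)]
    if len(f)<20 or len(g)<20: print(n,len(f),len(g));continue
    L=line(f);M=line(g);af=np.degrees(np.arctan(L[1][1]/L[1][0]));ag=np.degrees(np.arctan2(-abs(M[1][1]),-M[1][0]*np.sign(M[1][1])))
    print(n,len(f),len(g),"free",af,"fix",ag,"open",af-ag,L[2],L[3])
E
python3 m.py 3
```

```text
5.55 [0.58924848 0.23195113 0.16871529] [ 3.14134466e+00 -4.01277732e-04 -7.19769137e-02] [-0.02042735 -0.22160592  0.11318777]
top 216 370 free -4.0372853 fix -98.01335 open 93.97607 [0.51466436 0.21399776] [0.61110199 0.20719112]
scene 294 325 free -3.9718196 fix -98.00819 open 94.03637 [0.51488035 0.21168014] [0.61427087 0.20477919]
```

View pics/3.png

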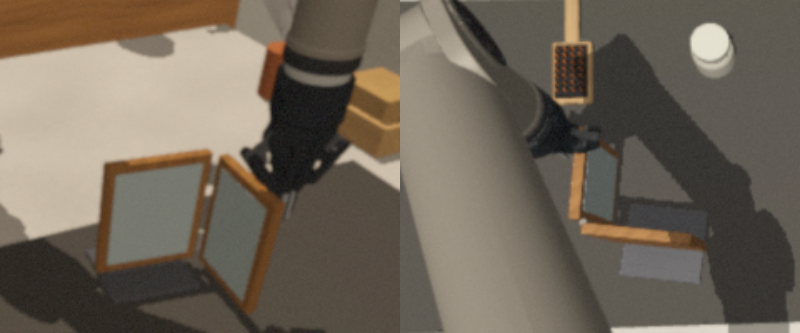

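apply_moves:
  travel:
    - [0.0005,-0.004,0]
    - [0.0005,-0.0045,0]
    - [0,0,0]
    - [-0.005,0.03,0]
    - [-0.005,0.03,0]
    - [0,0.03,0.03]
    - [0,0,0.05]
    - [0,0,0.05]
    - [0,0,0]
  spin: [-0.03,-0.03,0,0,0,0,0,0,0]

```text
time: 6.78
tool_pos: [0.582, 0.3146, 0.3036]
ee_rot: [-3.137, -0.007, -0.133]
force: [-0.0, 0.2, -0.3]
width: -0.001
```

```bash
python3 m.py 4
```

```text
6.775 [0.58197261 0.31464685 0.30362856] [-3.1369199  -0.00737464 -0.13274152] [-0.0009309   0.21950116 -0.27034263]
top 322 364 free -9.973076 fix -98.09297 open 88.119896 [0.51428008 0.21223686] [0.60874536 0.19562585]
scene 283 320 free -7.2494392 fix -97.0991 open 89.849655 [0.51514219 0.20791147] [0.61318242 0.19544015]
```

View pics/4.png

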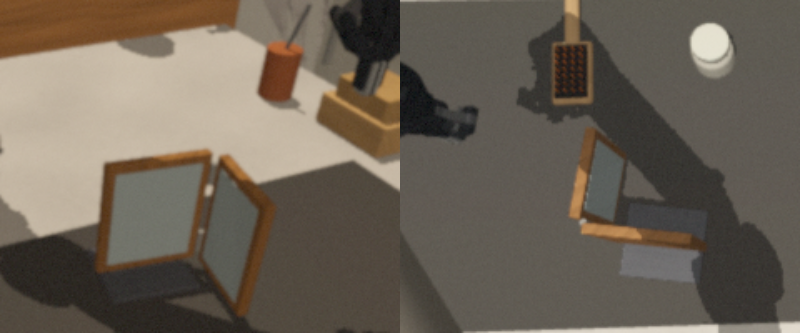

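The leaf stands free at about 88–90°. One last check with the arm at rest: whether it drifts and whether the picture frame has moved. Then I hand in.

apply_moves:
  travel:
    - [0,0,0]
    - [0,0,0]
    - [0,0,0]
    - [0,0,0]
    - [0,0,0]
    - [0,0,0]
  spin: [0,0,0,0,0,0]

```text
time: 7.62
tool_pos: [0.58, 0.3138, 0.2984]
ee_rot: [3.142, -0.0, -0.132]
force: [-0.3, 0.2, 0.7]
width: 0.001
```

```bash
python3 m.py 5; python3 - <<'E'
from h import *
from rig import r
a=np.load("scene0.npz")["img"];b=r.read_camera("scene")["img"]
s=(slice(200,290),slice(165,290))
print("picture shift px",cv2.phaseCorrelate(*[cv2.cvtColor(i[s],cv2.COLOR_BGR2GRAY).astype(np.float32) for i in(a,b)]),cv2.absdiff(a[s],b[s]).mean())
print(r.hand_in())
E
```

```text
7.625 [0.57998729 0.3138132  0.29839507] [ 3.14156457e+00 -8.21358057e-05 -1.32061173e-01] [-0.33785381  0.17433541  0.68021558]
top 318 368 free -9.821953 fix -97.93809 open 88.116135 [0.51424853 0.21211208] [0.60925547 0.19566404]
scene 283 317 free -8.980479 fix -96.58333 open 87.60285 [0.51520912 0.20968962] [0.61440684 0.19401289]
picture shift px ((0.5543623515688978, 0.12173231641506987), 0.9093677474975586) 8.454844444444445
the job is handed in; nothing more can be done
None
```

I pushed the mirror's free leaf from behind with shut fingers, from about 153° to about 88°. Then I backed the arm off clear and handed in at about 7.8 s; no verdict was reported.

- **Angle:** the last check, with the arm clear, gave 88.1° from the top camera and 87.6° from the scene camera. Both are inside 80–100°.
- **Staying put:** the top camera read the same angle 0.85 s earlier. The scene camera disagreed with itself, at 89.8° then 87.6°. Its fits of both leaves shifted, and the fixed leaf cannot move, so part of that is fit noise.
- **Force:** midway I saw 5.5 N upward on the tool, probably the gripper brushing the leaf's top edge. I lifted 12 mm and it went away.
- **Picture frame:** the arm was never brought down near it. Its image matched the start to about 0.55 px, or roughly 1 mm. The patch's brightness did change (mean difference 8.5 grey levels), most likely from the arm's shadow, but I did not check that further.

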